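# Stop the vibrating table and stand the fallen casting flask up

## Task

The vibrating table has shaken one of the three casting flasks over. First switch the vibration off by turning the knob on the control box anticlockwise (seen from above) all the way to its end stop; then stand the fallen flask back up on its black rubber base, on the table's deck in the gap between its two neighbours. Leave the two neighbours standing where they are.

Things in the scene. Friction and masses are not known exactly. Their poses are not given: they have to be found in the camera images.
- vibrator: The vibrating table: a fixed blue housing with a level aluminium deck, 160 mm (its x) by 380 mm (its y), whose top is 60 mm above the bench. Origin: centre of the underside, on the bench. The lane of flasks runs along its y. A lip 6 mm wide and 4 mm high runs along both long edges of the deck (x = +-77 mm). Its yaw and place vary.
- lane_gap (a point): The middle of the deck's top face, 60 mm above the bench: the centre of the gap between the two standing flasks. Axes as vibrator.
- control_box: The fixed grey control box, 120 mm (its x) by 110 mm (its y) by 51 mm high, on either side of the vibrating table; origin at the centre of its underside. The knob is in the middle of its top.
- knob_grip (a point): Point on the knob's vertical axis at the height to grip, 88 mm above the bench. Turns with the knob: its x runs along the knob's grip bar. The bar is 59 mm long, 14 mm thick, its top 7 mm above this point and its foot on a disc of 62 mm diameter whose top is 23 mm below this point. A white line on the bar marks its pointer end (-x).
- knob (a joint): Angle of the vibration knob, rad: 0 at the anticlockwise end stop (off, pointer towards the box's -x), growing clockwise seen from above, up to 4.5. Starts between 0.9 and 2.3. Stays where it is left; takes about 0.08 N m.
- flask: The fallen flask: a filled steel cylinder of 54 mm diameter, 100 mm long overall, about 0.5 kg. Its lower 16 mm is a black rubber base, eight-sided, 54 mm across flats; the other end shows white plaster. Origin: centre of the base's underside; z runs along the flask from base to top. Starts lying across the lane, axis 27 mm above the deck, top away from the robot.
- neighbour_a: A flask of the same kind, standing upright on the deck on one side of the gap, its centre about 120 mm from the gap's centre. Origin: centre of its underside.
- neighbour_b: The same on the other side of the gap.
Things that resemble listed ones, but are neither listed nor needed, are in the scene too. Leave any red look-alike of the neighbour_b alone.

How it is judged:
On the way, in this order (a step that is already met when the one before it is completed fails the run):
1. the knob is turned anticlockwise to its end stop while the flask still lies (value of joint knob below 0.12 rad and angle between flask's own z axis and vertical above 1 rad), for 0.2 s.
2. the flask stands on its base on the deck in the gap, released (angle between flask's own z axis and vertical below 0.1 rad and x of flask in the frame of vibrator between -0.05 and 0.05 m and y of flask in the frame of vibrator between -0.05 and 0.05 m and z of flask in the frame of vibrator between 0.055 and 0.065 m and linear speed of flask below 0.03 m/s and contact force between flask and the fingers below 0.1 N), for 0.2 s.
At the end, for the whole second after the job is handed in: Knob within 0.12 rad of its anticlockwise stop; flask upright (0.1 rad) on its base on the deck (5 mm), within 50 mm across and along the lane of the gap centre, at rest, released; neighbours upright (0.1 rad) and within 30 mm of their starts (all of step 2 and value of joint knob below 0.12 rad and angle between each of neighbour_a, neighbour_b's own z axis and vertical below 0.1 rad and distance of each of neighbour_a, neighbour_b from where it was at the start of the episode below 0.03 m); the robot touches nothing.
It fails at once if a neighbour is knocked over (angle between any of neighbour_a, neighbour_b's own z axis and vertical above 0.4 rad).
It also fails if it takes over 72 s, if anything falls off the work surface, if the arm or the gripper's body presses on something with over 40 N, if the wrist force passes 120 N, or if a joint passes its speed limit or range.

## Robot

A 6-joint arm with a two-finger parallel gripper is mounted at the origin on the work surface. World frame = base frame: x ahead of the robot, y to its left, z up, the work surface at z = 0. Lengths are in m, angles in rad, forces in N, time in s.
With the tool pointing down it reaches from about 0.375 to 0.9 m from the base axis. Payload 3.1 kg.
Tool frame: the origin (TCP) lies at the very end of the fingers, on their centre line; the grasp point (between the pads) lies 19 mm behind it; z points along the fingers, y is the line along which they close (so a half turn about z gives the same grasp; the last joint's range is limited). The gripper opens to 85 mm and grips with 20 to 120 N. Pads are 22 mm wide; open, the fingers measure 114 mm over their backs; the gripper's body (76 mm by 85 mm) begins 54 mm behind the grasp point. The pads swing forward as they close: fully open they stand 13 mm farther back than shut.
Start: joints at [1.026, 0.527, 1.433, -0, 1.181, -0.178], TCP at [0.224, 0.583, 0.206] pointing down, gripper open.
Joint ranges: [-3.08, 3.08], [-0.75, 2.2], [0.22, 2.44], [-1.43, 4.57], [0, 2.65], [-2.85, 2.85]. Speed limits (rad/s): [2.79, 2.79, 3.14, 3.14, 3.14, 3.14].

## Interface

Orientations are given as a unit quaternion [x, y, z, w].
In Python, from station import manip, vision gives the robot as it stands.
- The arm moves only by the tool drive_tool, never from a script. Its argument "deltas" is a list that holds one entry, the list of rows, each a list of 4 numbers: the shift along the tool's x, y, z in mm, then the turn about the tool's z in rad. A call has 1 to 5 rows; each row is the pose to reach, as a shift and turn from the pose commanded when the call began, along the tool's axes at that moment; what a row does not reach only later rows make up. A row lasts 1/12 s, in which the tool goes at most 41.7 mm and 7.16 degrees, less where a joint would pass 70% of its speed; a pose out of reach is approached as far as the arm can. A call with a gripper value outside its range is refused whole. "jaw" is the finger opening in mm, from 0 to 85.4, set as the call begins (left out, the last holds). The fingers move at their own pace and stop on an object; "force" is the grip in N (left out, the last holds). Time passes only in rows, so rows that repeat a pose let the fingers close. It gives the time, the measured TCP pose, the force, the opening and the grip force at its end, in the units of the state.
- manip.sense(): the state, without advancing time (a new reading comes with each control period).
- vision.snapshot(name): name is "scene" or "top" or "wrist"; returns the picture (480x640x3 uint8, red, green, blue); there is no depth.
- vision.camera_model(name): a dict with "camera_matrix" (3x3 intrinsics, pixels), "rvec" (rotation vector, rad) and "tvec" (3), from world to camera coordinates, as OpenCV has them. Camera axes: x right, y down, z forward; pixel columns grow to the right and rows downward; lengths in m; the calibration is good to about 2 mm. A picture is of the moment at which its call begins: read the wrist's pose just before it. camera_model takes no time and is no camera call; for the wrist camera it gives the pose at the moment of the call.
- manip.sign_off(): hands the job in; it is judged then, once.
The state is a dict: "t": time; "q": joint angles; "qd": joint speeds; "tau": joint torques, N m; "tcp_pos": TCP position; "tool_rot": TCP orientation; "force": force on the tool from outside, world axes, zero at the start; "ft_torque": the same for the moment, N m; "finger_gap": opening from 0.0 (shut) to 1.0 (fully open); "gripper_force": force on a finger pad.
Only numpy, scipy, OpenCV 4.12 (cv2) and the standard library are available. Lean on these libraries where they do the work, as an engineer would, in place of code of your own. Each camera call takes 0.05 s, during which the arm holds its last target. There are 200 camera calls.

## Working session

There is one attempt and no reset: what is moved stays moved. The work goes in short steps, Python scripts to look and compute and a tool call to move; the robot and the scene stay as the last step left them, time stands still between calls to the robot, and variables do not carry over. Pictures are saved under pics/ and viewed, at most 10 in all, crops included, and the job is handed in when it is done.

Besides the shell and the picture viewer there is one more tool, called by a JSON object that holds its "name" and its "arguments". drive_tool: Moves the arm, as the interface text tells. Its arguments: {"type":"object","properties":{"deltas":{"type":"array"},"jaw":{"type":"number"},"force":{"type":"number"}},"required":["deltas"]}

```bash
mkdir -p pics; ls
python3 - <<'E'
from station import manip, vision
import cv2, numpy as np
for n in ["scene","top"]:
    im=vision.snapshot(n); cv2.imwrite(f"pics/{n}0.png",im[:,:,::-1])
    m=vision.camera_model(n); np.set_printoptions(precision=4,suppress=True)
    R=cv2.Rodrigues(np.array(m["rvec"]))[0]; print(n,m["camera_matrix"],-R.T@np.array(m["tvec"]).ravel(),R)
print(manip.sense())
E
```

```text
pics
scene [[442.176    0.     315.9561]
 [  0.     442.176  236.0309]
 [  0.       0.       1.    ]] [0.8511 0.3942 0.5371] [[-0.8073  0.5902  0.005 ]
 [ 0.3902  0.5401 -0.7457]
 [-0.4428 -0.6    -0.6663]]
top [[476.124    0.     315.8675]
 [  0.     476.124  244.6319]
 [  0.       0.       1.    ]] [ 0.4694 -0.0037  0.8609] [[-0.0246 -0.9994  0.0238]
 [-0.9934  0.0217 -0.1128]
 [ 0.1123 -0.0264 -0.9933]]
{'t': 0.1, 'q': array([ 1.0255,  0.5284,  1.4337, -0.    ,  1.1814, -0.1785]), 'qd': array([ 0.0023, -0.0002, -0.0008,  0.0008,  0.0004,  0.0008]), 'tau': array([ -0.0002, -44.3306, -17.8588,  -0.0002,   0.0039,  -0.    ]), 'tcp_pos': array([0.2238, 0.5828, 0.2049]), 'tool_rot': array([ 0.1824,  0.9832, -0.0009, -0.0004]), 'force': array([-0.1733, -0.0707, -0.1269]), 'ft_torque': array([-0.0068, -0.0248,  0.0155]), 'gripper_force': 0.0, 'finger_gap': 0.9982997336322684}
```

View pics/scene0.png

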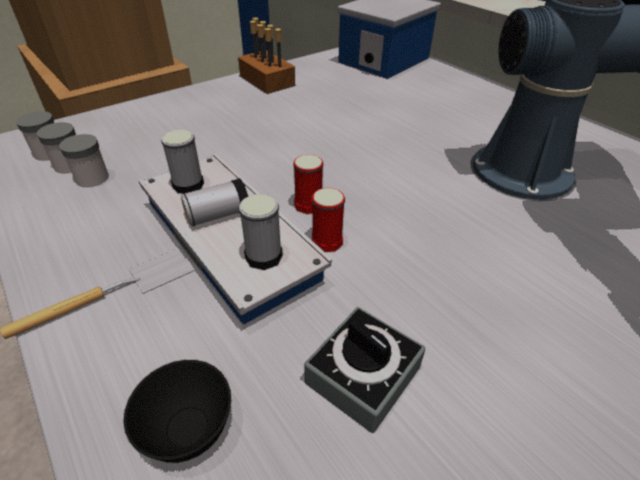

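View pics/top0.png

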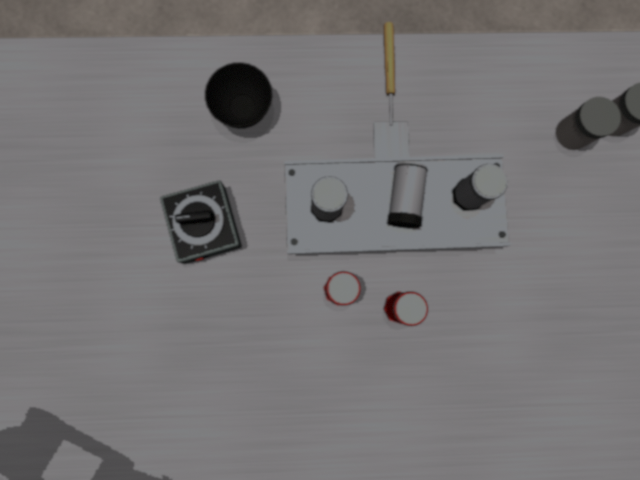

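Scene: the control box and knob are at scene (365,345) and top (198,218), and the fallen flask is at scene (213,203) and top (407,195). The neighbours are at top (328,198) and (480,187).

- **Knob candidates:** the black/white knob on the grey box at top (198,218). The blue background box at scene (385,50) also has one, which is not it.
- **Flask candidates:** the lying flask with a black base at top (407,195). The red ones at top (343,288) and (408,308), the grey jars at top (600,118), and the upright neighbours are not it.

Next is one close crop to check the choice.

```bash
cat > h.py <<'E'
import cv2, numpy as np
from station import manip, vision
np.set_printoptions(precision=4,suppress=True)
def cam(n):
    m=vision.camera_model(n); K=np.array(m["camera_matrix"]); R=cv2.Rodrigues(np.array(m["rvec"]))[0]; t=np.array(m["tvec"]).ravel()
    return K,R,t
def ray(c,p):
    K,R,t=c; d=R.T@np.linalg.solve(K,[p[0],p[1],1.]); return -R.T@t,d
def plane(c,p,z):
    o,d=ray(c,p); return o+d*(z-o[2])/d[2]
def tri(c1,p1,c2,p2):
    P=[np.hstack([R,t[:,None]]) for K,R,t in(c1,c2)]
    n=[np.linalg.solve(c[0],[*p,1.])[:2] for c,p in((c1,p1),(c2,p2))]
    X=cv2.triangulatePoints(P[0],P[1],n[0],n[1]).ravel(); return X[:3]/X[3]
def proj(c,X): return cv2.projectPoints(np.array(X,float).reshape(-1,3),cv2.Rodrigues(c[1])[0],c[2],c[0],None)[0].reshape(-1,2)
E
python3 - <<'E'
import cv2, numpy as np
t=cv2.imread("pics/top0.png"); s=cv2.imread("pics/scene0.png")
z=lambda i,x,y,w,h,k: cv2.resize(i[y:y+h,x:x+w],None,fx=k,fy=k,interpolation=cv2.INTER_CUBIC)
a=z(t,150,170,100,100,4); b=z(s,295,300,140,140,400/140); c=z(t,280,145,240,120,10/6*2)
im=np.zeros((600,800,3),np.uint8); a=cv2.resize(a,(400,400)); im[:400,:400]=a; im[:400,400:]=b[:400,:400]
c=cv2.resize(c,(400,200)); im[400:,:400]=c; im[400:,400:]=cv2.resize(z(s,130,120,200,100,1)[:100],(400,200))
cv2.imwrite("pics/crop1.png",np.clip(im*1.5,0,255).astype(np.uint8))
E
```

```text
(no output)
```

View pics/crop1.png

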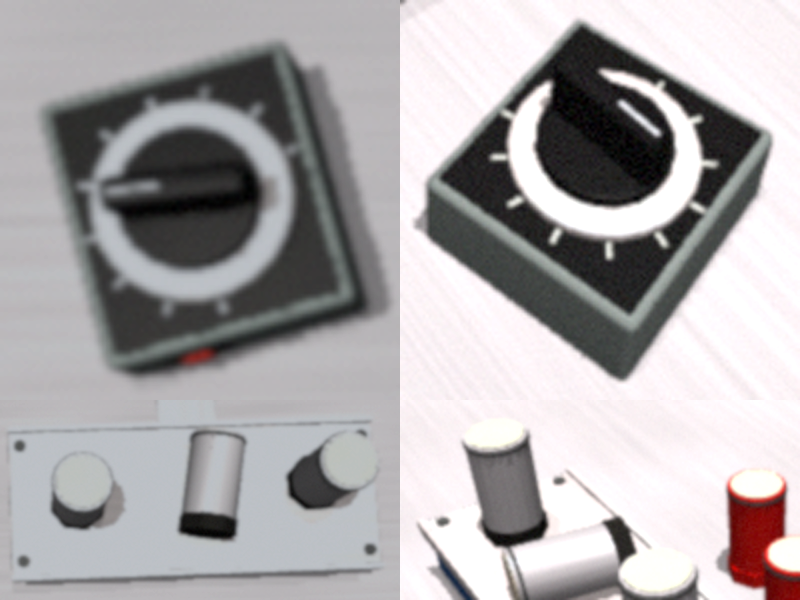

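The crop confirms the choice: black bar with the white pointer line on its left (+y) end, at top px (177–190,216), red mark on the robot side. The lying flask has its black base at top (405,219) and scene (240,190).

Run:
```python
from h import *
t=cv2.imread("pics/top0.png"); s=cv2.imread("pics/scene0.png"); T=cam("top"); S=cam("scene")
def blob(im,box,f,big=True):
    x,y,w,h=box; m=f(im[y:y+h,x:x+w].astype(int)).astype(np.uint8)
    c,_=cv2.findContours(m,cv2.RETR_EXTERNAL,cv2.CHAIN_APPROX_NONE); c=max(c,key=cv2.contourArea)
    return c.reshape(-1,2)+[x,y]
# ring
for th in (100,120):
    a=blob(t,(170,190,60,56),lambda i:i.min(2)>th); b=blob(s,(325,318,82,70),lambda i:i.min(2)>th+30)
    ea=cv2.fitEllipse(cv2.convexHull(a.astype(np.int32))); eb=cv2.fitEllipse(cv2.convexHull(b.astype(np.int32)))
    print("ring",ea,eb,tri(T,ea[0],S,eb[0]),plane(T,ea[0],.051),plane(S,eb[0],.051))
print("line pointer end",tri(T,(177.3,216.6),S,(386,347.2)),"inner",tri(T,(190,216.3),S,(372,336)))
# black bases
for nm,bt,bs in(("flask",(385,205,42,28),(226,172,26,38)),):
    a=blob(t,bt,lambda i:i.max(2)<45); b=blob(s,bs,lambda i:i.max(2)<45)
    ca,cb=[np.array(cv2.minAreaRect(q.astype(np.int32))[0]) for q in(a,b)]
    print(nm,ca,cb,tri(T,ca,S,cb))
for p in((394,164),(427,166.6),(388,223),(421.6,226.6)): print("fl",plane(T,p,.087))
# top end: plaster rim centre in scene ~ (190,209)
print("topend",tri(T,(410.5,165.3),S,(191,207)))
# screws on deck
for p in((292,172),(498,167),(502.5,234.5),(294,241)): print("screw",plane(T,p,.06))
for p,q in(((292,172),(248,297)),((294,241),(320,262)),):print("deck tri",tri(T,p,S,q))
# box
m=blob(t,(155,175,90,95),lambda i:(i.max(2)<75)); r=cv2.minAreaRect(m.astype(np.int32));
for p in cv2.boxPoints(r): print("box",p,plane(T,p,.051))
for p in((161.5,196.5),(221,181),(238.5,244),(179.5,261)): print("boxm",plane(T,p,.051))
```

```text
ring ((197.4269561767578, 219.65341186523438), (48.412479400634766, 49.739891052246094), 56.460166931152344) ((366.8108825683594, 353.1195068359375), (56.448787689208984, 71.09864044189453), 101.67242431640625) [0.6083 0.1759 0.0527] [0.6085 0.1765 0.051 ] [0.6077 0.175  0.051 ]
ring ((197.4056396484375, 222.47804260253906), (40.221435546875, 45.44913101196289), 82.95790100097656) ((366.3333435058594, 353.2638244628906), (55.89716339111328, 67.1379623413086), 104.48885345458984) [0.6055 0.1754 0.0489] [0.6036 0.1765 0.051 ] [0.6083 0.1748 0.051 ]
line pointer end [0.6061 0.2004 0.0932] inner [0.6073 0.1792 0.0921]
flask [404.2866 219.9207] [240.3902 188.9878] [ 0.5932 -0.1691  0.1001]
fl [ 0.69   -0.1586  0.087 ]
fl [ 0.6845 -0.214   0.087 ]
fl [ 0.5902 -0.1443  0.087 ]
fl [ 0.5831 -0.1998  0.087 ]
topend [ 0.6818 -0.1824  0.095 ]
screw [0.6866 0.0129 0.06  ]
screw [ 0.6891 -0.3457  0.06  ]
screw [ 0.5704 -0.3454  0.06  ]
screw [0.567  0.0118 0.06  ]
deck tri [0.6868 0.0127 0.0603]
deck tri [0.5652 0.0134 0.0591]
box [160.7828 197.5611] [0.6482 0.2392 0.051 ]
box [224.4932 179.6425] [0.6777 0.1301 0.051 ]
box [243.9349 248.7683] [0.5566 0.0975 0.051 ]
box [180.2244 266.6869] [0.5285 0.2051 0.051 ]
boxm [0.65  0.238 0.051]
boxm [0.6754 0.1361 0.051 ]
boxm [0.565  0.1067 0.051 ]
boxm [0.5381 0.2064 0.051 ]
```

{"name": "drive_tool", "arguments": {"deltas": [[[-36,-17,2.5,0],[-72,-34,5,0],[-108,-51,7.5,0],[-144,-69,10,0],[-180,-86,12,0]]], "jaw": 60}}

```text
t: 0.52
tcp_pos: [0.3616, 0.4369, 0.1932]
tool_rot: [0.182, 0.983, -0.001, -0.0]
force: [1.2, 0.1, 0.3]
finger_gap: 0.704
gripper_force: 0.0
```

{"name": "drive_tool", "arguments": {"deltas": [[[-36,-17,2.5,0],[-72,-34,5,0],[-108,-51,7.5,0],[-144,-69,10,0],[-180,-86,12,0]]]}}

```text
t: 0.93
tcp_pos: [0.4991, 0.2919, 0.1813]
tool_rot: [0.182, 0.983, -0.0, -0.001]
force: [-0.8, 1.3, -0.4]
finger_gap: 0.702
gripper_force: 0.0
```

{"name": "drive_tool", "arguments": {"deltas": [[[-36,-17,2.5,0],[-72,-34,5,0],[-108,-51,7.5,0],[-145,-70,11,0],[-145,-70,11,0]]]}}

```text
t: 1.35
tcp_pos: [0.6145, 0.1699, 0.1699]
tool_rot: [0.186, 0.983, -0.001, 0.002]
force: [-0.1, 1.1, -0.2]
finger_gap: 0.703
gripper_force: 0.0
```

{"name": "drive_tool", "arguments": {"deltas": [[[0,0,0,0.12],[0,0,0,0.24],[0,0,0,0.36],[0,0,0,0.48],[0,0,0,0.6]]]}}

```text
t: 1.77
tcp_pos: [0.6082, 0.1764, 0.1702]
tool_rot: [0.468, 0.884, -0.0, -0.001]
force: [1.1, -0.1, -0.2]
finger_gap: 0.705
gripper_force: 0.0
```

{"name": "drive_tool", "arguments": {"deltas": [[[0,0,0,0.12],[0,0,0,0.24],[0,0,0,0.36],[0,0,0,0.48],[0,0,0,0.6]]]}}

```text
t: 2.18
tcp_pos: [0.6081, 0.1766, 0.1702]
tool_rot: [0.708, 0.706, -0.001, -0.0]
force: [0.4, 0.2, -0.4]
finger_gap: 0.703
gripper_force: 0.0
```

Run:
```python
from h import *
C=cam("wrist"); im=cv2.cvtColor(vision.snapshot("wrist"),cv2.COLOR_RGB2BGR)
print(proj(C,[[.608,.176,.095],[.608,.2055,.095],[.608,.1465,.095],[.608,.176,.051]]), -C[1].T@C[2], C[0][0,0])
cv2.imwrite("pics/w1.png",np.clip(im*1.5,0,255).astype(np.uint8))
```

```text
[[321.3616 242.982 ]
 [321.3587 201.2689]
 [321.3642 281.8567]
 [321.326  226.5054]] [0.6078 0.2533 0.3366] 363.38249239600486
```

View pics/w1.png

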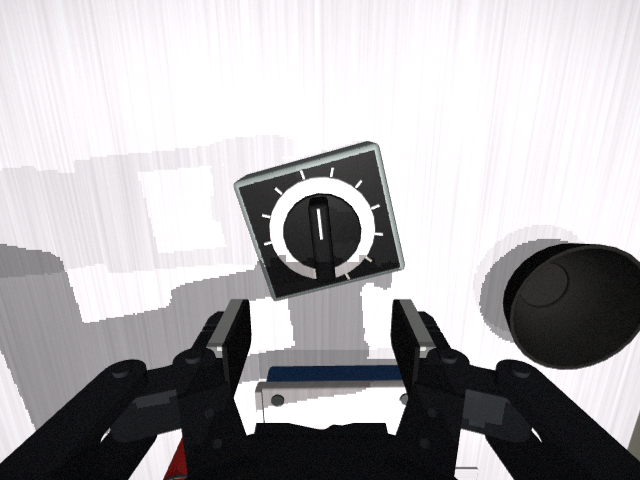

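The wrist view shows the bar from (318,195) to (327,280), against a predicted (321,201)–(321,282). It is centred and tilted about 5° anticlockwise, so I descend with a -0.09 turn.

{"name": "drive_tool", "arguments": {"deltas": [[[0,0,30,-0.09],[0,0,60,-0.09],[0,0,85,-0.09],[0,0,99,-0.09],[0,0,99,-0.09]]]}}

```text
t: 2.65
tcp_pos: [0.6052, 0.1761, 0.0677]
tool_rot: [0.672, 0.74, -0.003, -0.003]
force: [0.5, -0.4, -1.3]
finger_gap: 0.705
gripper_force: 0.0
```

{"name": "drive_tool", "arguments": {"deltas": [[[0,0,0,0],[0,0,0,0],[0,0,0,0],[0,0,0,0],[0,0,0,0]]], "jaw": 0, "force": 40}}

```text
t: 3.07
tcp_pos: [0.6095, 0.1765, 0.0731]
tool_rot: [0.673, 0.74, 0.001, 0.001]
force: [0.4, 0.1, 0.3]
finger_gap: 0.005
gripper_force: 0.0
```

{"name": "drive_tool", "arguments": {"deltas": [[[0,0,0,0],[0,0,0,0],[0,0,0,0],[0,0,0,0],[0,0,0,0]]]}}

```text
t: 3.48
tcp_pos: [0.6087, 0.1764, 0.0718]
tool_rot: [0.673, 0.74, -0.0, -0.0]
force: [-0.5, 0.2, -0.3]
finger_gap: 0.0
gripper_force: 0.0
```

Run:
```python
from h import *
im=cv2.cvtColor(vision.snapshot("scene"),cv2.COLOR_RGB2BGR); w=cv2.cvtColor(vision.snapshot("wrist"),cv2.COLOR_RGB2BGR)
a=cv2.resize(im[230:450,270:470],(400,440)); b=cv2.resize(w,(400,300))
o=np.zeros((440,800,3),np.uint8); o[:,:400]=a; o[:300,400:]=b
cv2.imwrite("pics/w2.png",np.clip(o*1.5,0,255).astype(np.uint8)); s=manip.sense(); print(s["tcp_pos"],s["finger_gap"],s["gripper_force"],s["q"])
```

```text
[0.6087 0.1764 0.0717] -0.002600232768077894 0.0 [ 0.106   0.7055  1.5155 -0.0001  0.9208  0.012 ]
```

View pics/w2.png

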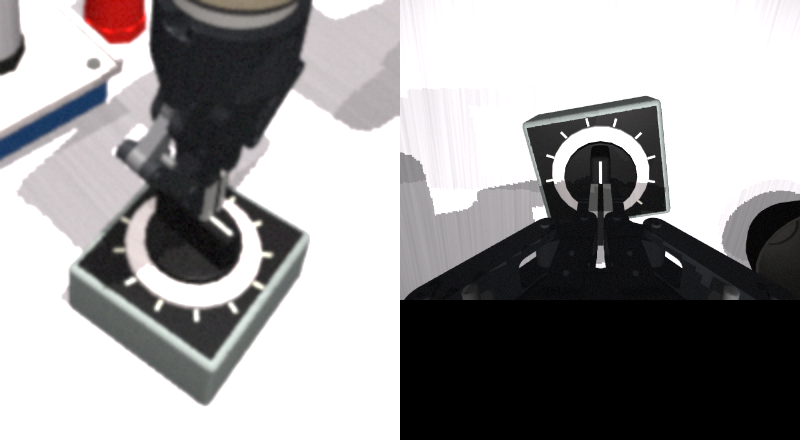

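Run:
```python
from h import *
S=cam("scene"); W=cam("wrist")
P=[[.6087,.1764,z] for z in(.0717,.085,.095,.11)]
print(proj(S,P)); print(proj(W,P)*400/640); s=manip.sense()
print(-W[1].T@W[2]-s["tcp_pos"], W[1][2])
```

```text
[[368.2675 344.8163]
 [369.1817 338.4719]
 [369.8892 333.5626]
 [370.9841 325.964 ]]
[[201.1596 179.8955]
 [201.2159 187.4316]
 [201.2641 193.8858]
 [201.3482 205.1538]]
[-0.0079  0.0764  0.1664] [ 0.0285 -0.3014 -0.9531]
```

```bash
python3 - <<'E'
import cv2,numpy as np
o=cv2.imread("pics/w2.png")
E
python3 - <<'E'
from h import *
im=cv2.cvtColor(vision.snapshot("scene"),cv2.COLOR_RGB2BGR); w=cv2.cvtColor(vision.snapshot("wrist"),cv2.COLOR_RGB2BGR)
a=cv2.resize(im[290:380,320:410],(400,400),interpolation=2); b=cv2.resize(w[200:460,200:440],(370,400),interpolation=2)
cv2.imwrite("pics/w3.png",np.clip(np.hstack([a,b]).astype(float)*2.5,0,255).astype(np.uint8))
E
```

```text
(no output)
```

View pics/w3.png

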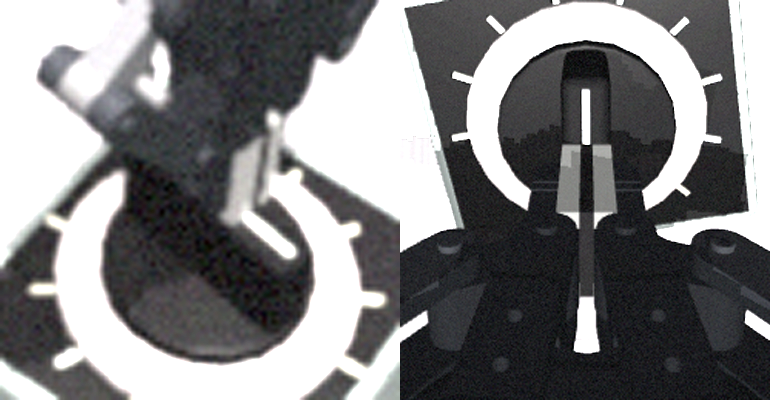

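The fingertips appear in both views at about z=0.098, above the bar top (0.095), although the reported TCP z is 0.072. The real tips are therefore about 25 mm short of the reported TCP. I'll open, go 22 mm lower while watching the force, and close again.

{"name": "drive_tool", "arguments": {"deltas": [[[0,0,0,0],[0,0,0,0],[0,0,0,0],[0,0,0,0],[0,0,0,0]]], "jaw": 45}}

```text
t: 4.1
tcp_pos: [0.6087, 0.1764, 0.0718]
tool_rot: [0.673, 0.74, -0.0, 0.0]
force: [0.4, -0.3, 0.8]
finger_gap: 0.523
gripper_force: 0.0
```

{"name": "drive_tool", "arguments": {"deltas": [[[0,0,6,0],[0,0,12,0],[0,0,17,0],[0,0,22,0],[0,0,22,0]]]}}

```text
t: 4.52
tcp_pos: [0.6075, 0.1763, 0.0481]
tool_rot: [0.673, 0.74, -0.001, -0.001]
force: [0.2, 0.8, -0.4]
finger_gap: 0.524
gripper_force: 0.0
```

{"name": "drive_tool", "arguments": {"deltas": [[[0,0,0,0],[0,0,0,0],[0,0,0,0],[0,0,0,0],[0,0,0,0]]], "jaw": 0}}

```text
t: 4.93
tcp_pos: [0.6088, 0.1764, 0.0501]
tool_rot: [0.673, 0.74, 0.0, 0.0]
force: [-0.5, 0.3, 0.2]
finger_gap: 0.155
gripper_force: 40.3
```

{"name": "drive_tool", "arguments": {"deltas": [[[0,0,0,0],[0,0,0,0],[0,0,0,0]]]}}

```text
t: 5.18
tcp_pos: [0.6088, 0.1764, 0.0501]
tool_rot: [0.673, 0.74, 0.0, 0.0]
force: [0.1, 0.1, 0.8]
finger_gap: 0.155
gripper_force: 40.5
```

{"name": "drive_tool", "arguments": {"deltas": [[[0,0,0,-0.12],[0,0,0,-0.24],[0,0,0,-0.36],[0,0,0,-0.48],[0,0,0,-0.6]]]}}

```text
t: 5.6
tcp_pos: [0.6078, 0.1761, 0.05]
tool_rot: [0.422, 0.907, -0.001, -0.001]
force: [-2.6, -1.9, 3.0]
finger_gap: 0.155
gripper_force: 40.7
```

{"name": "drive_tool", "arguments": {"deltas": [[[0,0,0,-0.12],[0,0,0,-0.24],[0,0,0,-0.36],[0,0,0,-0.48],[0,0,0,-0.6]]]}}

```text
t: 6.02
tcp_pos: [0.6073, 0.1752, 0.05]
tool_rot: [0.135, 0.991, -0.001, -0.001]
force: [-3.1, -3.7, 3.4]
finger_gap: 0.15
gripper_force: 40.8
```

{"name": "drive_tool", "arguments": {"deltas": [[[0,0,0,-0.1],[0,0,0,-0.2],[0,0,0,-0.3],[0,0,0,-0.4],[0,0,0,-0.46]]]}}

```text
t: 6.43
tcp_pos: [0.6072, 0.1745, 0.05]
tool_rot: [-0.094, 0.996, -0.001, -0.002]
force: [-3.1, -4.9, 3.8]
finger_gap: 0.151
gripper_force: 40.9
```

```bash
python3 -c "
from h import *
s=manip.sense();print(s['ft_torque'],s['force'],s['tool_rot'],s['tcp_pos'],s['q'],s['gripper_force'])"
```

```text
[-0.9247  0.466  -0.0796] [-3.0822 -4.8786  3.8226] [-0.094   0.9956 -0.0014 -0.0019] [0.6072 0.1745 0.05  ] [ 0.1047  0.7358  1.5273 -0.0035  0.8822 -1.6521] 40.853211879730225
```

{"name": "drive_tool", "arguments": {"deltas": [[[0,0,0,-0.03],[0,0,0,-0.06],[0,0,0,-0.09],[0,0,0,-0.12],[0,0,0,-0.12]]]}}

```text
t: 6.85
tcp_pos: [0.6069, 0.1743, 0.0501]
tool_rot: [-0.15, 0.989, -0.001, -0.002]
force: [-3.0, -5.7, 5.0]
finger_gap: 0.154
gripper_force: 47.7
```

```bash
python3 -c "
from h import *
s=manip.sense();print(s['ft_torque'],s['force'],s['q'])"
```

```text
[-1.0505  0.5998 -0.7479] [-3.0417 -5.7417  5.0243] [ 0.104   0.7356  1.5276 -0.0026  0.883  -1.7664]
```

{"name": "drive_tool", "arguments": {"deltas": [[[0,0,0,-0.03],[0,0,0,-0.06],[0,0,0,-0.09],[0,0,0,-0.09]]]}}

```text
t: 7.18
tcp_pos: [0.6069, 0.1744, 0.0502]
tool_rot: [-0.191, 0.982, 0.0, -0.002]
force: [-4.2, -6.4, 6.0]
finger_gap: 0.154
gripper_force: 85.7
```

```bash
python3 -c "
from h import *
s=manip.sense();print(s['ft_torque'],s['force'],s['q'])"
```

```text
[-1.2165  0.6519 -2.1769] [-4.1753 -6.4099  5.9938] [ 0.1032  0.7354  1.5277 -0.0001  0.8833 -1.8515]
```

{"name": "drive_tool", "arguments": {"deltas": [[[0,0,0,0],[0,0,0,0],[0,0,0,0],[0,0,0,0],[0,0,0,0]]], "jaw": 60}}

```text
t: 7.6
tcp_pos: [0.6088, 0.1768, 0.0498]
tool_rot: [-0.196, 0.981, -0.0, 0.0]
force: [-0.6, 0.4, -0.4]
finger_gap: 0.7
gripper_force: 0.0
```

{"name": "drive_tool", "arguments": {"deltas": [[[0,0,-20,0],[0,0,-60,0.12],[0,0,-100,0.24],[0,0,-140,0.36],[0,0,-160,0.48]]]}}

```text
t: 8.02
tcp_pos: [0.6113, 0.1771, 0.2153]
tool_rot: [0.046, 0.999, 0.001, 0.004]
force: [0.5, 0.4, 0.9]
finger_gap: 0.706
gripper_force: 0.0
```

{"name": "drive_tool", "arguments": {"deltas": [[[0,0,0,0.04],[0,0,0,0.04]]], "jaw": 85}}

```text
t: 8.18
tcp_pos: [0.6099, 0.1769, 0.2123]
tool_rot: [0.063, 0.998, 0.0, 0.002]
force: [-0.8, 0.6, -0.0]
finger_gap: 0.956
gripper_force: 0.0
```

Run:
```python
from h import *
s=manip.sense(); print(s["tcp_pos"],s["tool_rot"],s["q"])
a=cv2.cvtColor(vision.snapshot("scene"),cv2.COLOR_RGB2BGR); b=cv2.cvtColor(vision.snapshot("wrist"),cv2.COLOR_RGB2BGR)
cv2.imwrite("pics/s4.png",a);cv2.imwrite("pics/w4.png",b)
o=np.hstack([cv2.resize(a[110:450,120:440],(400,425)),cv2.resize(b,(400,425))])
cv2.imwrite("pics/c4.png",np.clip(o*1.4,0,255).astype(np.uint8))
```

```text
[0.6099 0.1769 0.2123] [0.0632 0.998  0.0004 0.0024] [ 0.1067  0.5324  1.4032  0.      1.2011 -1.3376]
```

View pics/c4.png

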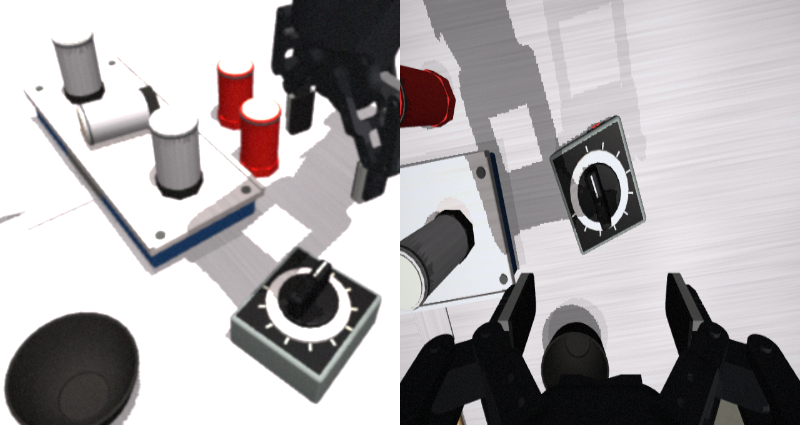

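The knob pointer now faces the red-marked side, box -x, so it is at the off stop. The flask still lies between the neighbours. Next I go above it.

{"name": "drive_tool", "arguments": {"deltas": [[[-11,-39,0,0],[-22,-78,0,0],[-33,-117,0,0],[-44,-156,0,0],[-55,-195,0,0]]], "jaw": 85}}

```text
t: 8.7
tcp_pos: [0.6376, -0.0253, 0.2079]
tool_rot: [0.062, 0.998, 0.0, -0.002]
force: [1.1, 0.8, -0.4]
finger_gap: 0.994
gripper_force: 0.0
```

{"name": "drive_tool", "arguments": {"deltas": [[[-11,-39,0,0],[-22,-78,0,0],[-33,-117,0,0],[-44,-155,0,0],[-44,-155,0,0]]]}}

```text
t: 9.12
tcp_pos: [0.6629, -0.1919, 0.2076]
tool_rot: [0.066, 0.998, -0.002, -0.0]
force: [-0.7, 0.2, -0.2]
finger_gap: 0.995
gripper_force: 0.0
```

{"name": "drive_tool", "arguments": {"deltas": [[[0,0,0,0],[0,0,0,0]]]}}

```text
t: 9.28
tcp_pos: [0.6616, -0.1827, 0.2079]
tool_rot: [0.063, 0.998, 0.001, -0.002]
force: [0.7, 0.6, 0.0]
finger_gap: 0.993
gripper_force: 0.0
```

Run:
```python
from h import *
s=manip.sense(); print(s["tcp_pos"],s["tool_rot"],s["q"])
W=cam("wrist"); b=cv2.cvtColor(vision.snapshot("wrist"),cv2.COLOR_RGB2BGR); np.savez("pics/w5.npz",*W)
cv2.imwrite("pics/w5.png",b)
ax=np.array([.992,-.14]); n=np.array([.14,.99]); b0=np.array([.5866,-.172])
P=[[*(b0+ax*l+n*.027*sgn),.087] for l,sgn in((0,1),(0,-1),(.1,-1),(.1,1))]; print(proj(W,P)); print(proj(W,[s["tcp_pos"]+[0,0,.0]]))
o=b.copy()
o=np.clip(o*1.4,0,255).astype(np.uint8)
cv2.polylines(o,[proj(W,P).astype(np.int32)],True,(0,255,0),1)
cv2.imwrite("pics/c5.png",o)
```

```text
[ 0.6616 -0.1827  0.2079] [ 0.0634  0.998   0.001  -0.0018] [-0.4322  0.613   1.2587  0.0007  1.2739 -1.8763]
[[358.553  131.2253]
 [287.1908 130.1216]
 [288.7414 255.1451]
 [353.0847 255.9956]]
[[322.1341 290.1905]]
```

View pics/c5.png

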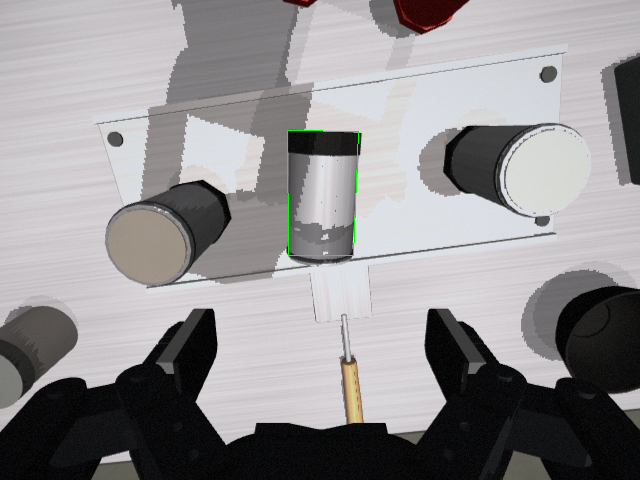

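The overlay matches the lying flask (corners 288–358, rows 131–256), so position, axis and height are confirmed. By finger spacing the real tips are about 30 mm behind the TCP. I descend to put the tips near z=0.074.

{"name": "drive_tool", "arguments": {"deltas": [[[0,0,30,0],[0,0,60,0],[0,0,90,0],[0,0,115,0],[0,0,125,0]]], "jaw": 72}}

```text
t: 9.75
tcp_pos: [0.6597, -0.1796, 0.0805]
tool_rot: [0.062, 0.998, 0.002, -0.004]
force: [-0.6, 0.6, -0.1]
finger_gap: 0.849
gripper_force: 0.0
```

{"name": "drive_tool", "arguments": {"deltas": [[[0,0,10,0],[0,0,20,0],[0,0,30,0],[0,0,38,0],[0,0,38,0]]]}}

```text
t: 10.17
tcp_pos: [0.662, -0.1829, 0.0456]
tool_rot: [0.063, 0.998, 0.0, -0.001]
force: [0.2, 0.0, -0.5]
finger_gap: 0.845
gripper_force: 0.0
```

{"name": "drive_tool", "arguments": {"deltas": [[[0,0,0,0],[0,0,0,0],[0,0,0,0],[0,0,0,0],[0,0,0,0]]], "jaw": 0, "force": 20}}

```text
t: 10.58
tcp_pos: [0.6632, -0.1834, 0.0476]
tool_rot: [0.063, 0.998, -0.0, 0.001]
force: [0.0, 0.8, 2.1]
finger_gap: 0.628
gripper_force: 21.6
```

{"name": "drive_tool", "arguments": {"deltas": [[[0,0,0,0],[0,0,0,0],[0,0,0,0]]]}}

```text
t: 10.83
tcp_pos: [0.6632, -0.1834, 0.0476]
tool_rot: [0.063, 0.998, -0.0, 0.001]
force: [-0.1, 1.6, 3.5]
finger_gap: 0.631
gripper_force: 21.8
```

{"name": "drive_tool", "arguments": {"deltas": [[[0,0,-7,0],[0,0,-14,0],[0,0,-21,0],[0,0,-28,0],[0,0,-35,0]]]}}

```text
t: 11.25
tcp_pos: [0.6624, -0.1833, 0.0821]
tool_rot: [0.063, 0.998, 0.0, -0.0]
force: [0.2, -0.9, -4.2]
finger_gap: 0.623
gripper_force: 22.1
```

{"name": "drive_tool", "arguments": {"deltas": [[[0,0,-7,0],[0,0,-14,0],[0,0,-20,0],[0,0,-20,0],[0,0,-20,0]]]}}

```text
t: 11.67
tcp_pos: [0.663, -0.1835, 0.1025]
tool_rot: [0.063, 0.998, -0.0, 0.001]
force: [-0.2, -0.1, -5.6]
finger_gap: 0.627
gripper_force: 22.2
```

Run:
```python
from h import *
s=manip.sense(); print(s["tcp_pos"],s["force"],s["ft_torque"],s["finger_gap"])
a=cv2.cvtColor(vision.snapshot("scene"),cv2.COLOR_RGB2BGR); b=cv2.cvtColor(vision.snapshot("wrist"),cv2.COLOR_RGB2BGR)
cv2.imwrite("pics/s6.png",a)
o=np.hstack([cv2.resize(a[90:300,120:360],(457,400),interpolation=2),cv2.resize(b,(343,400))])
cv2.imwrite("pics/c6.png",np.clip(o*1.5,0,255).astype(np.uint8))
```

```text
[ 0.663  -0.1835  0.1025] [-0.2416 -0.1344 -5.6394] [-0.0393 -0.1861  0.0007] 0.6271330557139494
```

View pics/c6.png

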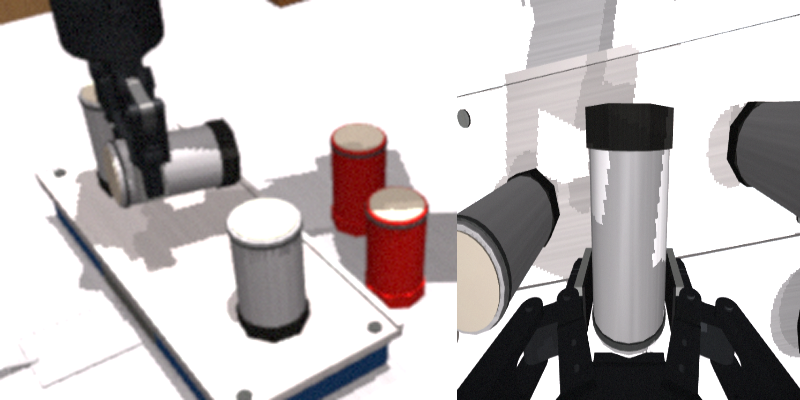

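The flask is held rigidly horizontal and does not pivot under its own weight even at minimum grip. I'll use the deck edge as a fulcrum: rest the top end on the robot-side lip with the base hanging outside, then lower to tilt it. First I check where there is free space on that side.

Run:
```python
from h import *
t=cv2.imread("pics/top0.png"); s=cv2.imread("pics/scene0.png"); T=cam("top"); S=cam("scene")
def reds(im):
    i=im.astype(int); m=((i[...,2]>70)&(i[...,2]>2*i[...,1])).astype(np.uint8)
    m=cv2.morphologyEx(m,cv2.MORPH_CLOSE,np.ones((9,9)))
    return [cv2.boundingRect(c) for c in cv2.findContours(m,0,2)[0] if cv2.contourArea(c)>150]
print(reds(t),reds(s))
for b in reds(s):
    x,y,w,h=b; print("base pt",plane(S,(x+w/2,y+h-6),0.0),"top",plane(S,(x+w/2,y+7),.1))
for p in((343,288),(410,309)): print("top disc",plane(T,p,.1))
for p in((285,163),(289,253),(507,246),(503,158)): print("deck corner",plane(T,p,.06))
for p in((330,211),(469,194)): print("nb base",plane(T,p,.07))
```

```text
[(385, 294, 19, 29)] [(294, 162, 51, 90)]
base pt [ 0.5048 -0.0644  0.    ] top [ 0.4494 -0.1409  0.1   ]
top disc [ 0.4849 -0.0656  0.1   ]
top disc [ 0.4491 -0.1713  0.1   ]
deck corner [0.7028 0.0247 0.06  ]
deck corner [0.5467 0.0206 0.06  ]
deck corner [ 0.5505 -0.3517  0.06  ]
deck corner [ 0.705  -0.3556  0.06  ]
nb base [ 0.6154 -0.05    0.07  ]
nb base [ 0.64   -0.2882  0.07  ]
```

Free space on the robot side is at y≈-0.245: the reds are at (0.485,-0.066) and (0.449,-0.171), and the lip's outer edge is at x≈0.549. I move there with the flask axis along x.

{"name": "drive_tool", "arguments": {"deltas": [[[0,0,-20,-0.04],[34,-4,-20,-0.08],[68,-8,-20,-0.126],[102,-13,-20,-0.126],[134,-17,-20,-0.126]]]}}

```text
t: 12.18
tcp_pos: [0.5254, -0.1827, 0.1214]
tool_rot: [0.0, 1.0, 0.0, -0.001]
force: [-1.1, -0.7, -4.8]
finger_gap: 0.62
gripper_force: 22.7
```

{"name": "drive_tool", "arguments": {"deltas": [[[0,-15,0,0],[0,-30,0,0],[0,-46,0,0],[0,-62,0,0],[0,-62,0,0]]]}}

```text
t: 12.6
tcp_pos: [0.5301, -0.2509, 0.1223]
tool_rot: [0.001, 1.0, -0.002, 0.002]
force: [0.3, -0.6, -5.7]
finger_gap: 0.621
gripper_force: 22.7
```

{"name": "drive_tool", "arguments": {"deltas": [[[0,0,15,0],[0,0,30,0],[0,0,45,0],[0,0,60,0],[0,0,63,0]]]}}

```text
t: 13.02
tcp_pos: [0.527, -0.2451, 0.0563]
tool_rot: [0.001, 1.0, 0.001, -0.002]
force: [-0.4, 0.6, -5.1]
finger_gap: 0.619
gripper_force: 22.7
```

{"name": "drive_tool", "arguments": {"deltas": [[[0,0,0,0],[0,0,0,0]]]}}

```text
t: 13.18
tcp_pos: [0.5283, -0.2458, 0.059]
tool_rot: [0.0, 1.0, -0.0, 0.0]
force: [-0.3, -0.2, -3.6]
finger_gap: 0.62
gripper_force: 22.7
```

{"name": "drive_tool", "arguments": {"deltas": [[[0,0,1.5,0],[0,0,3,0],[0,0,4,0],[0,0,4,0],[0,0,4,0]]]}}

```text
t: 13.6
tcp_pos: [0.5276, -0.2453, 0.0551]
tool_rot: [0.0, 1.0, -0.0, 0.0]
force: [0.3, -0.3, -4.1]
finger_gap: 0.624
gripper_force: 22.7
```

{"name": "drive_tool", "arguments": {"deltas": [[[0,0,1.5,0],[0,0,3,0],[0,0,4,0],[0,0,4,0],[0,0,4,0]]]}}

```text
t: 14.02
tcp_pos: [0.5274, -0.2451, 0.0507]
tool_rot: [0.0, 1.0, 0.0, -0.0]
force: [-0.2, -0.1, -3.4]
finger_gap: 0.626
gripper_force: 22.7
```

{"name": "drive_tool", "arguments": {"deltas": [[[0,0,1.5,0],[0,0,3,0],[0,0,4,0],[0,0,4,0],[0,0,4,0]]]}}

```text
t: 14.43
tcp_pos: [0.5272, -0.2453, 0.047]
tool_rot: [0.0, 1.0, 0.0, -0.0]
force: [-2.2, -0.5, -1.2]
finger_gap: 0.623
gripper_force: 23.1
```

Run:
```python
from h import *
s=manip.sense(); print(s["tcp_pos"],s["force"],s["ft_torque"],s["finger_gap"])
a=cv2.cvtColor(vision.snapshot("scene"),cv2.COLOR_RGB2BGR); b=cv2.cvtColor(vision.snapshot("wrist"),cv2.COLOR_RGB2BGR)
o=np.hstack([cv2.resize(a[90:300,150:390],(457,400),interpolation=2),cv2.resize(b,(343,400))])
cv2.imwrite("pics/c7.png",np.clip(o*1.5,0,255).astype(np.uint8))
```

```text
[ 0.5272 -0.2453  0.047 ] [-2.2172 -0.5135 -1.1765] [-0.0703  0.2179  0.008 ] 0.622700398413617
```

View pics/c7.png

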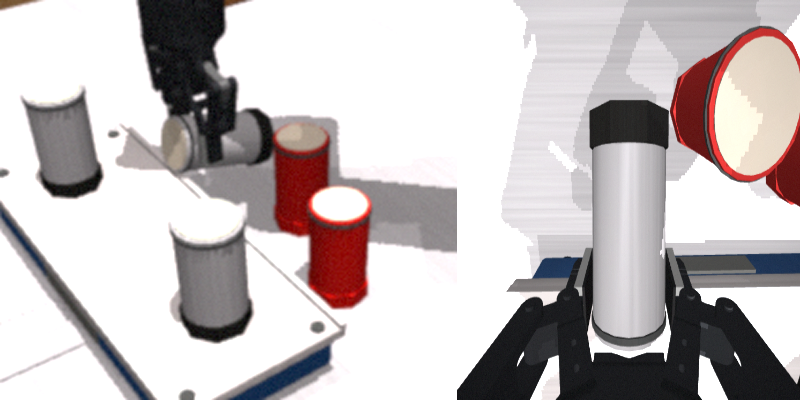

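The flask is on the lip and the load is transferring. It is still horizontal in the view, with the base band at the top of the wrist view and red2 clear of it. I write a numeric tilt estimate from the base/body junction row in the wrist image, then continue.

```bash
cat > tilt.py <<'E'
from h import *
def tilt(yaw=np.pi):
    s=manip.sense(); W=cam("wrist"); im=vision.snapshot("wrist")
    g=im[:,312:332].mean(axis=(1,2)); r=np.arange(480); x,y,z,w=s["tool_rot"]
    ang=np.arctan2(2*x*y,x*x-y*y)  # world angle of tool x
    base=-np.array([np.cos(ang),np.sin(ang),0]) # flask top direction when lying
    G=s["tcp_pos"]+[0,0,.0394]; U=np.array([0,0,1.])
    th=np.radians(np.arange(-10,100,1))
    P=[G-.061*(np.cos(a)*base+np.sin(a)*U)+.027*(np.cos(a)*U-np.sin(a)*base) for a in th]
    rows=proj(W,P)[:,1]
    d=np.convolve(g,np.r_[np.ones(4),-np.ones(4)]/4,'same'); cand=[int(i) for i in np.argsort(-d)[:40]]
    pk=[i for i in cand if d[i]==d[max(0,i-8):i+9].max()][:3]
    print("t",s["t"],"F",s["force"],"M",s["ft_torque"],"tcp",s["tcp_pos"],"gap",s["finger_gap"])
    for p in pk: print("edge row",p,"d",round(d[p]),"dark above",round(g[max(0,p-10):p-2].mean()),"theta",np.degrees(th[np.argmin(abs(rows-p))]).round())
    print("rows for 0,30,60,90:",rows[[10,40,70,100]].round())
E
python3 -c "
from tilt import *
tilt()"
```

```text
t 14.5333 F [-2.8581 -0.6242 -1.9586] M [-0.1363  0.2341 -0.0278] tcp [ 0.5272 -0.2453  0.047 ] gap 0.6264266315666774
edge row 0 d 129 dark above 116 theta 29.0
edge row 171 d 110 dark above 27 theta 49.0
edge row 422 d 89 dark above 99 theta 99.0
rows for 0,30,60,90: [192. 161. 183. 227.]
```

{"name": "drive_tool", "arguments": {"deltas": [[[0,0,1,0],[0,0,2,0],[0,0,3,0],[0,0,4,0],[0,0,4,0]]]}}

```text
t: 15.0
tcp_pos: [0.5255, -0.2451, 0.0429]
tool_rot: [0.0, 1.0, 0.0, -0.002]
force: [-6.6, -1.3, 3.7]
finger_gap: 0.624
gripper_force: 24.5
```

```bash
python3 -c "
from tilt import *
tilt()"
```

```text
t 15.0 F [-6.577  -1.3069  3.6737] M [-0.2641  0.9071 -0.05  ] tcp [ 0.5255 -0.2451  0.0429] gap 0.6243088258130765
edge row 0 d 131 dark above 118 theta 29.0
edge row 164 d 99 dark above 27 theta 40.0
edge row 416 d 84 dark above 131 theta 99.0
rows for 0,30,60,90: [191. 161. 183. 227.]
```

{"name": "drive_tool", "arguments": {"deltas": [[[0,0,1,0],[0,0,2,0],[0,0,3,0],[0,0,3,0],[0,0,3,0]]]}}

```text
t: 15.47
tcp_pos: [0.5249, -0.245, 0.0399]
tool_rot: [0.0, 1.0, 0.001, -0.003]
force: [-8.5, -2.4, 3.5]
finger_gap: 0.622
gripper_force: 25.7
```

```bash
python3 -c "
from tilt import *
tilt()"
```

```text
t 15.4667 F [-8.474  -2.4346  3.5096] M [-0.3436  1.0964 -0.0633] tcp [ 0.5249 -0.245   0.0399] gap 0.6223167720698987
edge row 0 d 131 dark above 120 theta 29.0
edge row 160 d 95 dark above 26 theta 29.0
edge row 410 d 84 dark above 149 theta 99.0
rows for 0,30,60,90: [191. 161. 183. 227.]
```

{"name": "drive_tool", "arguments": {"deltas": [[[0,0,1,0],[0,0,2,0],[0,0,3,0],[0,0,3,0],[0,0,3,0]]]}}

```text
t: 15.93
tcp_pos: [0.5245, -0.2449, 0.037]
tool_rot: [-0.0, 1.0, 0.001, -0.003]
force: [-9.0, -2.1, 5.3]
finger_gap: 0.623
gripper_force: 27.2
```

```bash
python3 -c "
from tilt import *
tilt()"
```

```text
t 15.9333 F [-9.0195 -2.1094  5.2503] M [-0.3482  1.2296 -0.022 ] tcp [ 0.5245 -0.2449  0.037 ] gap 0.6230569815188508
edge row 0 d 129 dark above 120 theta 29.0
edge row 158 d 92 dark above 26 theta 29.0
edge row 403 d 87 dark above 142 theta 99.0
rows for 0,30,60,90: [190. 161. 183. 227.]
```

```bash
cat >> tilt.py <<'E'
def tilt2():
    s=manip.sense(); W=cam("wrist"); S=cam("scene"); im=vision.snapshot("wrist"); sc=vision.snapshot("scene"); cv2.imwrite("pics/last_scene.png",sc[:,:,::-1])
    G=s["tcp_pos"]+[0,0,.0394]; x,y,z,w=s["tool_rot"]; ang=np.arctan2(2*x*y,x*x-y*y); b=-np.array([np.cos(ang),np.sin(ang),0]); U=np.array([0,0,1.])
    # dark band: connected blob around column 322, rows<200
    m=(im.max(2)<60).astype(np.uint8); m[230:]=0; n,l,st,ce=cv2.connectedComponentsWithStats(m)
    c=[i for i in range(1,n) if st[i,0]<322<st[i,0]+st[i,2] and st[i,4]>600]
    print("wrist bands (x,y,w,h,area):",[st[i].tolist() for i in c])
    for d in range(0,91,15):
        a=np.radians(d); A=np.cos(a)*b+np.sin(a)*U; N=np.cos(a)*U-np.sin(a)*b; L=np.cross(U,b)
        p=proj(W,[G-.069*A+.027*L+.01*N,G-.069*A-.027*L+.01*N,G-.061*A+.027*N,G-.077*A+.027*N,G-.077*A-.027*N]); q=proj(S,[G-.069*A,G+.023*A])
        print(d,"width",round(abs(p[0,0]-p[1,0]),1),"rows junc/upper/lower edge",p[2:,1].round(),"scene base",q[0].round(),"top",q[1].round())
E
python3 -c "
from tilt import *
tilt2()"
```

```text
wrist bands (x,y,w,h,area): [[256, 120, 130, 65, 4937]]
0 width 171.2 rows junc/upper/lower edge [190. 130. 130.] scene base [285. 156.] top [244. 172.]
15 width 148.8 rows junc/upper/lower edge [166. 115. 151.] scene base [285. 165.] top [244. 169.]
30 width 130.8 rows junc/upper/lower edge [161. 121. 178.] scene base [282. 173.] top [245. 166.]
45 width 116.9 rows junc/upper/lower edge [167. 138. 207.] scene base [278. 181.] top [246. 163.]
60 width 106.6 rows junc/upper/lower edge [183. 162. 238.] scene base [272. 187.] top [248. 161.]
75 width 99.3 rows junc/upper/lower edge [203. 190. 271.] scene base [265. 193.] top [251. 159.]
90 width 94.5 rows junc/upper/lower edge [227. 220. 304.] scene base [258. 197.] top [254. 157.]
```

{"name": "drive_tool", "arguments": {"deltas": [[[0,0,1.5,0],[0,0,3,0],[0,0,4.5,0],[0,0,6,0],[0,0,6,0]]]}}

```text
t: 16.5
tcp_pos: [0.5241, -0.2447, 0.031]
tool_rot: [-0.0, 1.0, 0.001, -0.003]
force: [-10.3, -1.7, 5.4]
finger_gap: 0.624
gripper_force: 31.2
```

```bash
python3 -c "
from tilt import *
tilt();tilt2()"|grep -v ' 0 width'
```

```text
t 16.5 F [-10.3383  -1.694    5.3761] M [-0.3604  1.3699 -0.0754] tcp [ 0.5241 -0.2447  0.031 ] gap 0.624421135225638
edge row 0 d 127 dark above 117 theta 28.0
edge row 394 d 114 dark above 119 theta 99.0
edge row 160 d 88 dark above 25 theta 28.0
rows for 0,30,60,90: [190. 161. 183. 227.]
wrist bands (x,y,w,h,area): [[260, 128, 123, 63, 3851]]
0 width 171.2 rows junc/upper/lower edge [190. 130. 130.] scene base [286. 159.] top [245. 174.]
15 width 148.7 rows junc/upper/lower edge [166. 115. 151.] scene base [285. 167.] top [245. 172.]
30 width 130.7 rows junc/upper/lower edge [161. 121. 178.] scene base [283. 175.] top [245. 169.]
45 width 116.9 rows junc/upper/lower edge [167. 138. 207.] scene base [278. 183.] top [247. 166.]
60 width 106.6 rows junc/upper/lower edge [183. 162. 238.] scene base [273. 190.] top [249. 163.]
75 width 99.3 rows junc/upper/lower edge [203. 190. 271.] scene base [266. 195.] top [251. 161.]
90 width 94.5 rows junc/upper/lower edge [227. 220. 305.] scene base [258. 199.] top [254. 160.]
```

Tilt is about 37°, from the band width of 123 px and its upper edge at row 128. The base is close to the bench, so I stop here, lift, and carry it over the deck. There the base edge goes just inside the robot-side lip, which serves as a stop for the rest of the tipping arc.

{"name": "drive_tool", "arguments": {"deltas": [[[0,0,-20,0],[0,0,-50,0],[0,0,-85,0],[0,0,-120,0],[0,0,-130,0]]]}}

```text
t: 17.07
tcp_pos: [0.531, -0.247, 0.1658]
tool_rot: [0.0, 1.0, -0.003, 0.005]
force: [1.3, -1.6, -4.6]
finger_gap: 0.621
gripper_force: 30.2
```

{"name": "drive_tool", "arguments": {"deltas": [[[0,25,0,0],[0,50,0,0],[0,78,0,0],[0,78,0,0],[0,78,0,0]]]}}

```text
t: 17.48
tcp_pos: [0.527, -0.1651, 0.1596]
tool_rot: [-0.001, 1.0, 0.001, -0.001]
force: [-0.1, -0.9, -4.9]
finger_gap: 0.624
gripper_force: 30.0
```

{"name": "drive_tool", "arguments": {"deltas": [[[-25,0,0,0],[-50,0,0,0],[-78,0,0,0],[-78,0,0,0],[-78,0,0,0]]]}}

```text
t: 17.9
tcp_pos: [0.6071, -0.1682, 0.1596]
tool_rot: [0.0, 1.0, -0.0, 0.0]
force: [-1.0, -0.8, -5.0]
finger_gap: 0.621
gripper_force: 29.9
```

```bash
python3 -c "
from tilt import *
tilt();tilt2()"|grep -v ' 0 width'
```

```text
t 17.9 F [-0.9511 -0.8472 -5.045 ] M [ 0.0105 -0.0378 -0.0686] tcp [ 0.6071 -0.1682  0.1596] gap 0.6213816889613683
edge row 0 d 122 dark above 102 theta 29.0
edge row 63 d 78 dark above 74 theta 29.0
edge row 395 d 77 dark above 95 theta 99.0
rows for 0,30,60,90: [192. 161. 183. 227.]
wrist bands (x,y,w,h,area): [[264, 0, 88, 59, 1325], [261, 130, 121, 63, 3760]]
0 width 171.6 rows junc/upper/lower edge [192. 131. 130.] scene base [266. 126.] top [213. 144.]
15 width 149.0 rows junc/upper/lower edge [167. 116. 151.] scene base [266. 137.] top [213. 140.]
30 width 131.0 rows junc/upper/lower edge [161. 121. 178.] scene base [263. 147.] top [214. 136.]
45 width 117.0 rows junc/upper/lower edge [168. 138. 207.] scene base [258. 157.] top [216. 133.]
60 width 106.7 rows junc/upper/lower edge [183. 162. 238.] scene base [251. 165.] top [218. 129.]
75 width 99.4 rows junc/upper/lower edge [203. 190. 270.] scene base [242. 172.] top [222. 127.]
90 width 94.6 rows junc/upper/lower edge [227. 220. 304.] scene base [233. 177.] top [225. 125.]
```

{"name": "drive_tool", "arguments": {"deltas": [[[0,0,20,0],[0,0,40,0],[0,0,55,0],[0,0,64,0],[0,0,67,0]]]}}

```text
t: 18.47
tcp_pos: [0.6037, -0.1669, 0.092]
tool_rot: [0.001, 1.0, 0.001, -0.002]
force: [-0.9, -0.2, -3.9]
finger_gap: 0.625
gripper_force: 30.0
```

{"name": "drive_tool", "arguments": {"deltas": [[[0,0,1,0],[0,0,2,0],[3,0,2,0],[6,0,2,0],[9,0,2,0]]]}}

```text
t: 18.88
tcp_pos: [0.5972, -0.1675, 0.0928]
tool_rot: [0.0, 1.0, -0.0, 0.001]
force: [3.3, 0.5, -0.9]
finger_gap: 0.628
gripper_force: 30.3
```

```bash
python3 -c "
from tilt import *
tilt();tilt2()"|grep -v ' 0 width'|grep -v rows
```

```text
t 18.8833 F [ 3.2834  0.4808 -0.9172] M [ 0.1809 -0.8285 -0.0056] tcp [ 0.5972 -0.1675  0.0928] gap 0.6275010488871087
edge row 415 d 127 dark above 171 theta 99.0
edge row 396 d 105 dark above 96 theta 99.0
edge row 0 d 104 dark above 99 theta 29.0
wrist bands (x,y,w,h,area): [[258, 0, 97, 53, 2591], [244, 131, 157, 62, 3812]]
```

{"name": "drive_tool", "arguments": {"deltas": [[[4,0,-1,0],[8,0,-2,0],[12,0,-3,0],[16,0,-4,0],[16,0,-4,0]]]}}

```text
t: 19.45
tcp_pos: [0.5833, -0.1679, 0.0982]
tool_rot: [0.001, 1.0, -0.001, 0.004]
force: [4.9, 1.8, 4.1]
finger_gap: 0.623
gripper_force: 31.2
```

```bash
python3 -c "
from tilt import *
tilt();tilt2()"|grep -v ' 0 width'
```

```text
t 19.45 F [4.9035 1.7862 4.0799] M [ 0.379  -1.0225 -0.019 ] tcp [ 0.5833 -0.1679  0.0982] gap 0.6233974850184137
edge row 0 d 135 dark above 101 theta 29.0
edge row 424 d 115 dark above 179 theta 99.0
edge row 176 d 75 dark above 20 theta 54.0
rows for 0,30,60,90: [194. 162. 183. 227.]
wrist bands (x,y,w,h,area): [[240, 0, 119, 79, 1417], [65, 150, 518, 59, 4179]]
0 width 172.2 rows junc/upper/lower edge [194. 134. 130.] scene base [280. 156.] top [231. 173.]
15 width 149.6 rows junc/upper/lower edge [169. 117. 151.] scene base [279. 165.] top [231. 170.]
30 width 131.4 rows junc/upper/lower edge [162. 122. 177.] scene base [276. 174.] top [232. 167.]
45 width 117.4 rows junc/upper/lower edge [168. 138. 207.] scene base [271. 183.] top [234. 163.]
60 width 106.9 rows junc/upper/lower edge [183. 162. 237.] scene base [265. 191.] top [236. 160.]
75 width 99.5 rows junc/upper/lower edge [203. 189. 270.] scene base [257. 198.] top [239. 158.]
90 width 94.6 rows junc/upper/lower edge [227. 219. 304.] scene base [248. 202.] top [242. 156.]
```

{"name": "drive_tool", "arguments": {"deltas": [[[5,0,-1,0],[10,0,-2,0],[15,0,-3,0],[20,0,-4,0],[20,0,-4,0]]]}}

```text
t: 20.02
tcp_pos: [0.5617, -0.1678, 0.1016]
tool_rot: [0.001, 1.0, -0.001, 0.002]
force: [3.3, 1.2, 6.3]
finger_gap: 0.625
gripper_force: 32.9
```

{"name": "drive_tool", "arguments": {"deltas": [[[5,0,0,0],[10,0,0,0],[15,0,0,0],[15,0,0,0]]]}}

```text
t: 20.35
tcp_pos: [0.546, -0.1679, 0.101]
tool_rot: [0.0, 1.0, -0.001, 0.001]
force: [2.4, 1.8, 5.7]
finger_gap: 0.622
gripper_force: 35.4
```

```bash
python3 -c "
from tilt import *
tilt();tilt2()"|grep -v ' 0 width'
```

```text
t 20.35 F [2.4146 1.7935 5.6715] M [ 0.1617 -0.698  -0.0623] tcp [ 0.546  -0.1679  0.101 ] gap 0.6219644710795479
edge row 0 d 113 dark above 106 theta 29.0
edge row 150 d 90 dark above 77 theta 29.0
edge row 218 d 58 dark above 15 theta -9.0
rows for 0,30,60,90: [193. 162. 183. 227.]
wrist bands (x,y,w,h,area): [[273, 203, 96, 27, 1283]]
0 width 171.8 rows junc/upper/lower edge [193. 132. 130.] scene base [298. 147.] top [251. 164.]
15 width 149.3 rows junc/upper/lower edge [168. 117. 151.] scene base [297. 157.] top [252. 161.]
30 width 131.1 rows junc/upper/lower edge [162. 121. 178.] scene base [294. 166.] top [252. 158.]
45 width 117.2 rows junc/upper/lower edge [168. 138. 207.] scene base [289. 175.] top [254. 154.]
60 width 106.8 rows junc/upper/lower edge [183. 162. 238.] scene base [283. 183.] top [256. 152.]
75 width 99.4 rows junc/upper/lower edge [203. 190. 270.] scene base [275. 189.] top [259. 149.]
90 width 94.6 rows junc/upper/lower edge [227. 220. 304.] scene base [266. 193.] top [262. 148.]
```

Tilt is now about 83°, from the junction at row 218. I lift clear of the lip, carry the flask to the gap centre, and set it down with a light press to square it.

{"name": "drive_tool", "arguments": {"deltas": [[[0,0,-10,0],[0,0,-18,0],[-25,0,-18,0],[-55,0,-18,0],[-84,0,-18,0]]]}}

```text
t: 20.92
tcp_pos: [0.628, -0.167, 0.1173]
tool_rot: [0.001, 1.0, 0.001, -0.003]
force: [0.8, -1.5, -4.2]
finger_gap: 0.623
gripper_force: 34.4
```

{"name": "drive_tool", "arguments": {"deltas": [[[0,0,0,0],[0,0,0,0],[0,0,6,0],[0,0,12,0],[0,0,16,0]]]}}

```text
t: 21.33
tcp_pos: [0.6271, -0.1667, 0.1002]
tool_rot: [0.001, 1.0, 0.001, -0.002]
force: [-0.6, 1.1, -5.6]
finger_gap: 0.621
gripper_force: 34.3
```

{"name": "drive_tool", "arguments": {"deltas": [[[0,0,1,0],[0,0,2,0],[0,0,3,0],[0,0,4,0],[0,0,4,0]]]}}

```text
t: 21.75
tcp_pos: [0.6296, -0.1674, 0.0983]
tool_rot: [0.0, 1.0, -0.0, 0.0]
force: [-0.2, 0.3, -4.1]
finger_gap: 0.622
gripper_force: 34.5
```

```bash
python3 -c "
from tilt import *
tilt();tilt2()"|grep -v ' 0 width'
```

```text
t 21.75 F [-0.1988  0.2607 -4.0712] M [0.0153 0.1288 0.0286] tcp [ 0.6296 -0.1674  0.0983] gap 0.6220082029518714tilt.py:14: RuntimeWarning: Mean of empty slice.
  for p in pk: print("edge row",p,"d",round(d[p]),"dark above",round(g[max(0,p-10):p-2].mean()),"theta",np.degrees(th[np.argmin(abs(rows-p))]).round())
  ret = ret.dtype.type(ret / rcount)
Traceback (most recent call last):
  File "tilt.py", line 14, in tilt
    for p in pk: print("edge row",p,"d",round(d[p]),"dark above",round(g[max(0,p-10):p-2].mean()),"theta",np.degrees(th[np.argmin(abs(rows-p))]).round())
                                                                 ~~~~~^^^^^^^^^^^^^^^^^^^^^^^^^^^
ValueError: cannot convert float NaN to integer
```

{"name": "drive_tool", "arguments": {"deltas": [[[0,0,1,0],[0,0,2,0],[0,0,3,0],[0,0,3,0],[0,0,3,0]]]}}

```text
t: 22.22
tcp_pos: [0.6301, -0.1675, 0.0979]
tool_rot: [0.0, 1.0, -0.001, 0.001]
force: [-3.5, 0.9, 10.1]
finger_gap: 0.618
gripper_force: 35.7
```

{"name": "drive_tool", "arguments": {"deltas": [[[0,0,0.5,0],[0,0,1,0],[0,0,1.5,0],[0,0,2,0],[0,0,2,0]]]}}

```text
t: 22.63
tcp_pos: [0.6304, -0.1675, 0.0978]
tool_rot: [0.0, 1.0, -0.001, 0.001]
force: [-6.6, 1.8, 17.8]
finger_gap: 0.624
gripper_force: 36.1
```

```bash
sed -i 's/\[:3\]$/[:3]; pk=[i for i in pk if i>20]/' tilt.py; python3 -c "
from tilt import *
tilt();tilt2()"|grep -v ' 0 width'
```

```text
t 22.6333 F [-6.6057  1.8162 17.7957] M [0.5323 1.1092 0.037 ] tcp [ 0.6304 -0.1675  0.0978] gap 0.6240151090840604
edge row 218 d 54 dark above 12 theta -9.0
edge row 337 d 35 dark above 36 theta 99.0
rows for 0,30,60,90: [193. 162. 183. 227.]
wrist bands (x,y,w,h,area): [[273, 203, 96, 27, 1308]]
0 width 171.9 rows junc/upper/lower edge [193. 132. 130.] scene base [256. 165.] top [205. 183.]
15 width 149.3 rows junc/upper/lower edge [168. 117. 151.] scene base [255. 174.] top [205. 180.]
30 width 131.2 rows junc/upper/lower edge [162. 121. 178.] scene base [253. 184.] top [205. 177.]
45 width 117.2 rows junc/upper/lower edge [168. 138. 207.] scene base [248. 193.] top [207. 173.]
60 width 106.8 rows junc/upper/lower edge [183. 162. 238.] scene base [241. 201.] top [209. 170.]
75 width 99.4 rows junc/upper/lower edge [203. 190. 270.] scene base [233. 208.] top [213. 168.]
90 width 94.6 rows junc/upper/lower edge [227. 220. 304.] scene base [224. 212.] top [216. 166.]
```

The flask is on the deck (Fz 18 N at the expected upright height) and within a few degrees of vertical. I relieve the press and open slowly.

{"name": "drive_tool", "arguments": {"deltas": [[[0,0,-1.5,0],[0,0,-3,0],[0,0,-4,0],[0,0,-4,0]]]}}

```text
t: 23.12
tcp_pos: [0.6299, -0.1674, 0.098]
tool_rot: [0.0, 1.0, -0.0, 0.001]
force: [-3.0, 0.1, 6.7]
finger_gap: 0.624
gripper_force: 35.0
```

{"name": "drive_tool", "arguments": {"deltas": [[[0,0,0,0],[0,0,0,0],[0,0,0,0],[0,0,0,0],[0,0,0,0]]], "jaw": 62}}

```text
t: 23.53
tcp_pos: [0.6298, -0.1673, 0.0965]
tool_rot: [0.0, 1.0, 0.0, 0.0]
force: [-1.3, -0.6, -0.6]
finger_gap: 0.728
gripper_force: 0.0
```

{"name": "drive_tool", "arguments": {"deltas": [[[0,0,0,0],[0,0,0,0],[0,0,0,0],[0,0,0,0],[0,0,0,0]]], "jaw": 75}}

```text
t: 23.95
tcp_pos: [0.6296, -0.1673, 0.0968]
tool_rot: [0.0, 1.0, 0.0, 0.0]
force: [-0.3, -0.1, -0.6]
finger_gap: 0.878
gripper_force: 0.0
```

{"name": "drive_tool", "arguments": {"deltas": [[[0,0,-15,0],[0,0,-40,0],[0,0,-75,0],[0,0,-110,0],[0,0,-140,0]]]}}

```text
t: 24.37
tcp_pos: [0.6299, -0.1674, 0.239]
tool_rot: [0.0, 1.0, -0.0, 0.001]
force: [0.3, -0.7, 0.2]
finger_gap: 0.879
gripper_force: 0.0
```

{"name": "drive_tool", "arguments": {"deltas": [[[35,0,0,0],[70,0,0,0],[105,0,0,0],[140,0,0,0],[150,0,0,0]]]}}

```text
t: 24.78
tcp_pos: [0.474, -0.1654, 0.2365]
tool_rot: [0.001, 1.0, 0.001, -0.003]
force: [-1.0, -0.6, 0.2]
finger_gap: 0.877
gripper_force: 0.0
```

Run:
```python
from h import *
s=manip.sense(); print(s["t"],s["tcp_pos"],s["force"])
T=cam("top");S=cam("scene")
t=vision.snapshot("top"); c=vision.snapshot("scene"); t0=cv2.imread("pics/top0.png")[:,:,::-1]; c0=cv2.imread("pics/scene0.png")[:,:,::-1]
cv2.imwrite("pics/topE.png",t[:,:,::-1]); cv2.imwrite("pics/sceneE.png",c[:,:,::-1])
for n,x,y in(("flask",.630,-.1675),("a",.622,-.048),("b",.634,-.288)):
    print(n,"top exp base/topdisc",proj(T,[[x,y,.06],[x,y,.16]]).round().tolist(),"scene",proj(S,[[x,y,.06],[x,y,.16]]).round().tolist())
for nm,im in(("top",t),("top0",t0),("scene",c),("scene0",c0)):
    i=im.astype(int); hi=(i[...,0]-i[...,2]>2)&(i[...,1]-i[...,2]>2)&(i.min(2)>105) # creamy plaster
    m=cv2.morphologyEx(hi.astype(np.uint8),cv2.MORPH_OPEN,np.ones((5,5))); n,l,st,ce=cv2.connectedComponentsWithStats(m)
    print(nm,[(ce[k].round(1).tolist(),st[k,2:].tolist()) for k in range(1,n) if 200<st[k,4]<3000])
```

```text
24.7833 [ 0.474  -0.1654  0.2365] [-0.9699 -0.6072  0.2278]
flask top exp base/topdisc [[398.0, 202.0], [411.0, 189.0]] scene [[225.0, 216.0], [216.0, 166.0]]
a top exp base/topdisc [[328.0, 208.0], [332.0, 196.0]] scene [[265.0, 254.0], [260.0, 202.0]]
b top exp base/topdisc [[467.0, 199.0], [489.0, 185.0]] scene [[193.0, 184.0], [182.0, 136.0]]
top [([406.0, 312.3], [18, 19, 267])]
top0 []
scene [([500.6, 5.8], [71, 18, 740]), ([176.9, 136.4], [29, 16, 359]), ([222.7, 163.6], [31, 18, 457]), ([328.2, 196.4], [29, 18, 426]), ([258.0, 204.6], [35, 22, 634]), ([3.7, 309.0], [11, 42, 312])]
scene0 [([503.3, 4.6], [83, 15, 738]), ([177.0, 136.5], [29, 16, 361]), ([307.9, 161.1], [26, 15, 318]), ([328.2, 196.4], [29, 18, 422]), ([258.0, 204.7], [35, 23, 639]), ([3.7, 309.1], [11, 41, 301])]
```

Run:
```python
from h import *
S=cam("scene"); c=cv2.imread("pics/sceneE.png")
for n,p in(("flask",(222.7,163.6)),("a",(258,204.6)),("b",(176.9,136.4))):
    X=plane(S,p,.16); e=proj(S,[[X[0],X[1],.06]])[0]; x,y=e.astype(int)
    r=c[y-30:y+25,x-30:x+30].max(2)<50; m=cv2.connectedComponentsWithStats(r.astype(np.uint8)); k=1+np.argmax(m[2][1:,4])
    print(n,X,"exp base centre px",e,"black bbox",(m[2][k][:2]+[x-30,y-30]).tolist(),m[2][k][2:].tolist(),"off",(m[3][k]+[x-30,y-30]-e).round(1))
```

```text
flask [ 0.6184 -0.1682  0.16  ] exp base centre px [230.6009 213.4401] black bbox [213, 210] [37, 14, 189] off [-2.1  4.8]
a [ 0.6271 -0.0455  0.16  ] exp base centre px [263.3457 256.0978] black bbox [245, 249] [37, 20, 256] off [0.3 5.5]
b [ 0.6423 -0.2904  0.16  ] exp base centre px [187.9131 184.6374] black bbox [172, 177] [31, 16, 205] off [0.7 2.6]
```

Run:
```python
from h import *
S=cam("scene"); c=cv2.imread("pics/sceneE.png")
m=(c.min(2)>90).astype(np.uint8); m[:315]=0;m[385:]=0;m[:,:320]=0;m[:,412:]=0
n,l,st,ce=cv2.connectedComponentsWithStats(m)
for k in range(1,n):
    ys,xs=np.where(l==k)
    if 8<len(xs)<120:
        P=np.array([plane(S,p,.095)[:2] for p in zip(xs,ys)]); v=np.linalg.svd(P-P.mean(0))[2][0]
        print(ce[k].round(),st[k,4],"pos rel axis",P.mean(0)-[.608,.176],"dir deg",np.degrees(np.arctan2(v[1],v[0]))%180)
print("box -x dir", (np.degrees(np.arctan2(-.032,-.112)))%180)
```

```text
[328. 379.] 69 pos rel axis [0.0781 0.0184] dir deg 106.1814555787852
[410. 383.] 13 pos rel axis [0.008  0.0749] dir deg 20.8089268645448
box -x dir 15.945395900922875
```

Run:
```python
from h import *
S=cam("scene"); c=cv2.imread("pics/s4.png")
# resample the knob's top plane around the axis to measure the line
g=c.max(2).astype(np.float32)
best=[]
for d in np.arange(150,240,2):
    a=np.radians(d); P=[[.608+r*np.cos(a),.176+r*np.sin(a),.095] for r in np.arange(.006,.025,.001)]
    p=proj(S,P).astype(np.float32); v=cv2.remap(g,p[:,0].copy(),p[:,1].copy(),1).mean(); best.append((round(float(v)),int(d)))
print(sorted(best)[::-1][:6])
```

```text
[(168, 200), (163, 202), (155, 198), (143, 204), (127, 196), (119, 206)]
```

```bash
python3 -c "
from station import manip
print(manip.sign_off())"
```

```text
the job is handed in; nothing more can be done
None
```

I turned the knob to its anticlockwise end stop, then stood the flask upright in the gap about 10 mm from centre and released it. The neighbours did not move. I handed the job in at about 25 s, and no verdict came back.

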